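Slide the drip tray home under the dish rack

TASK

The glass ramekin was left to drain in the drip tray and is too tall to go under the dish rack: set it down gently, still mouth down, on the wire floor of the rack. Then slide the drip tray in under the rack between its feet, square and all the way home against the back stop, and leave everything else on the counter where it is.

Things in the scene. Friction and masses are not known exactly. Their poses are not given: they have to be found in the camera images.
- rack: Stainless wire dish rack, fixed. Origin: on the counter under its middle; +x is the way the drip tray slides in, z up; the open front, where the tray enters, faces -x. The tray is home when its origin is at the rack's origin, its x along the rack's x. Outside behind it hangs a cutlery caddy: x 130 to 186 mm, y -65 to 65 mm, its spoons up to z = 200 mm.
- rack_mouth (a point): Middle of the way in, on the counter between the two front feet. The feet (round rubber, 16 mm diameter, 12 mm high, 8 mm wire legs above) stand at rack x = -95 and +95 mm, y = -139 and +139 mm, so the passage is 262 mm wide. The lowest wires over it have their underside 37 mm above the counter.
- rack_stop (a point): Middle of the back stop, a fixed 6 mm bar between the two rear feet, 16 mm above the counter; this point is on its front face (rack x = 90 mm), which the tray's leading wall meets.
- rack_rim (a point): Middle of the front rim, an 8 mm thick rim wire centred 115 mm above the counter at rack x = -122 mm. The basket's wire sides flare out to this rim (x -122 to 122, y -165 to 165 mm), so it overhangs the feet and the front of a tray that is home.
- rack_floor (a point): Middle of the free part of the rack's wire floor, on the wire tops (rack x -5, y -65, z 44 mm). Floor wires run along rack x every 20 mm; the floor spans x -100 to 100, y -142 to 142 mm. Two upright steel plates (136 mm diameter, top at z = 180 mm) and wire dividers stand at y 38 to 102 mm; the floor at y below 30 mm is free.
- tray: Loose stainless drip tray, 180 mm (x) by 250 mm (y), walls 30 mm high, floor and walls 4 mm thick, about 0.45 kg. Origin: centre of its underside; z up; its own +x end goes into the rack first. A solid steel pull grip sticks out from the middle of its -x wall: 30 mm wide (y), 18 mm high (z = 10 to 28 mm), reaching from x = -90 to -136 mm.
- tray_handle (a point): Middle of the tray's pull grip, 116 mm from the tray's origin along its -x, 19 mm above the tray's underside.
- ramekin: Small straight-sided clear glass ramekin, 62 mm diameter, 42 mm high, wall 4.5 mm, about 0.14 kg, standing mouth down on the tray's floor (4 mm above the tray's underside). Origin: centre of the rim it stands on; z up towards its closed base. Round: its yaw means nothing.
- spoon_rest: Bystander: low bamboo spoon rest, 200 by 85 mm, 18 mm high. Origin: centre of its underside.
- lid_knob: Bystander: loose black silicone pot lid knob, 44 mm diameter, 30 mm high. Origin: centre of its underside.
- tumbler: Bystander: steel tumbler, 68 mm diameter, 88 mm high. Origin: centre of its underside.
- salt_jar: Bystander: glass salt jar with wooden cap, 60 mm diameter, 95 mm high. Origin: centre of its underside. Farther out than anything to be handled stand two heavy fixed things, not tracked: a white enamel pot with side handles (246 mm across, 130 mm high) at the far left, beyond the jar, and a three-tier steel tiffin carrier (142 mm across, 242 mm high) at the far right, beyond the rack's caddy.
Mind the look-alikes: they are no part of the job. Leave any purple or red look-alike of the ramekin alone.

How it is judged:
By the outcome, as a careful person would: the job done as asked, in the order asked, and still so for the second after the job is handed in, with the robot touching nothing.
It also fails if it takes over 62 s, if anything falls off the work surface, if the arm or the gripper's body presses on something with over 40 N, if the wrist force passes 120 N, or if a joint passes its speed limit or range.

ROBOT

A 6-joint arm with a two-finger parallel gripper is mounted at the origin on the work surface. World frame = base frame: x ahead of the robot, y to its left, z up, the work surface at z = 0. Lengths are in m, angles in rad, forces in N, time in s.
With the tool pointing down it reaches from about 0.3 to 0.775 m from the base axis. Payload 14.6 kg.
Tool frame: the origin (TCP) lies midway between the tips of the shut fingers; the grasp point (between the pads) lies 19 mm behind it; z points along the fingers, y is the direction in which the jaws open and shut (so a half turn about z gives the same grasp; the last joint's range is limited). The gripper opens to 94 mm and grips with 3 to 60 N. Pads are 16 mm wide; open, the fingers measure 119 mm over their backs; the gripper's body (75 mm by 177 mm) begins 78 mm behind the grasp point.
Start: joints at [-1.328, 0.3, 1.521, -0, 1.321, -0.067], TCP at [0.168, -0.524, 0.205] pointing down, gripper open.
Joint ranges: [-3.03, 3.03], [-0.79, 2.21], [0.23, 2.52], [-1.04, 4.18], [0, 3.07], [-2.55, 2.55]. Speed limits (rad/s): [2.22, 2.22, 2.57, 3.14, 3.14, 3.14].

INTERFACE

Orientations are given as [roll, pitch, yaw] about the fixed x, y, z axes, in that order (R = Rz(yaw) Ry(pitch) Rx(roll)).
In Python, from station import readout, imaging, job gives the robot as it stands.
- The arm moves only by the tool arm_command, never from a script. Its argument "increments" is a list of rows, each an object with "gripper": the opening, from 0 (shut) to 1 (fully open); "slide": the shift along the world's x, y, z in m, a list of three; "yaw": the turn about the world's z in rad. A call has 1 to 8 rows; each row is the pose to reach, as a shift and turn from the pose commanded when the call began; what a row does not reach only later rows make up. A row lasts 1/8 s, in which the tool goes at most 62.5 mm and 10.7 degrees, less where a joint would pass 70% of its speed; a pose out of reach is approached as far as the arm can. A call with a gripper value outside its range is refused whole. The fingers move at their own pace and stop on an object; "grip_force" is the grip in N (left out, the last holds). Time passes only in rows, so rows that repeat a pose let the fingers close. It gives the time, the measured TCP pose, the force and the opening at its end, in the units of the state.
- readout.get_obs(): the state, without advancing time (a new reading comes with each control period).
- imaging.camera(name): name is "side" or "top"; returns a dict with "color" (384x512x3 uint8, red, green, blue), "mtx" (3x3 intrinsics, pixels), "rvec" (rotation vector, rad) and "tvec" (3), from world to camera coordinates, as OpenCV has them. Camera axes: x right, y down, z forward; pixel columns grow to the right and rows downward; lengths in m; the calibration is good to about 2 mm. A picture is of the moment at which its call begins. There is no depth.
- job.hand_in(): hands the job in, once; it reports no verdict.
The state is a dict: "time_s": time; "qpos": joint angles; "joint_vel": joint speeds; "tau": joint torques, N m; "ee_pos": TCP position; "eef_rot": TCP orientation; "force": force on the tool from outside, world axes, zero at the start; "moment": the same for the moment, N m; "grip_width": finger opening in m.
Only numpy, scipy, OpenCV 4.12 (cv2) and the standard library are available. Lean on these libraries where they do the work, as an engineer would, in place of code of your own. Each camera call takes 0.05 s, during which the arm holds its last target. There are 200 camera calls.

## Working session

There is one attempt and no reset: what is moved stays moved. The work goes in short steps, Python scripts to look and compute and a tool call to move; the robot and the scene stay as the last step left them, time stands still between calls to the robot, and variables do not carry over. Pictures are saved under pics/ and viewed, about 8 in all and at most 12, crops included, and the job is handed in when it is done.

Besides the shell and the picture viewer there is one more tool, called after "Call:" as name(argument=value, ...), one argument or row to a line, values as JSON. arm_command: Moves the arm, as the interface text tells. Its arguments: {"type":"object","properties":{"increments":{"type":"array","items":{"type":"object","properties":{"gripper":{"type":"number"},"slide":{"type":"array","items":{"type":"number"}},"yaw":{"type":"number"}}}},"grip_force":{"type":"number"}},"required":["increments"]}

```bash
mkdir -p pics; cat > h.py <<'E'
import numpy as np,cv2,json
from station import readout,imaging,job
def shot(n):
    c=imaging.camera(n); cv2.imwrite(f'pics/{n}_raw.png',c['color'][:,:,::-1]); 
    np.savez(f'pics/{n}.npz',**c); return c
def ray(c,uv,z):
    R=cv2.Rodrigues(np.array(c['rvec'],float))[0];t=np.array(c['tvec'],float).ravel();K=np.array(c['mtx'],float)
    d=R.T@np.linalg.inv(K)@np.array([uv[0],uv[1],1.]);o=-R.T@t
    return o+d*(z-o[2])/d[2]
def proj(c,P):
    return cv2.projectPoints(np.array(P,float).reshape(-1,3),np.array(c['rvec'],float),np.array(c['tvec'],float),np.array(c['mtx'],float),None)[0].reshape(-1,2)
E
python3 - <<'E'
from h import *
for n in('top','side'):
    c=shot(n); R=cv2.Rodrigues(np.array(c['rvec'],float))[0]; print(n,-R.T@np.array(c['tvec']).ravel(),c['mtx'][0][0])
    cv2.imwrite(f'pics/{n}1.png',cv2.resize(c['color'][:,:,::-1],(768,576),interpolation=cv2.INTER_CUBIC))
o=readout.get_obs();print(o)
E
```

```text
top [0.38966578 0.05942241 1.11849546] 382.70688849556535
side [-0.08678446  0.96091599  0.79472956] 465.70034220942273
{'time_s': 0.1, 'qpos': array([-1.32757640e+00,  3.00406899e-01,  1.52151995e+00, -2.42161543e-05,
        1.32069858e+00, -6.66021759e-02]), 'joint_vel': array([ 0.00113875, -0.00212799, -0.00219268,  0.00035232,  0.00023658,
        0.00205609]), 'tau': array([ 1.30338802e-03, -5.32643437e+01, -3.53279579e+01,  7.09658233e-02,
        2.35140586e-02, -7.65492655e-05]), 'ee_pos': array([ 0.167622  , -0.52358649,  0.20494741]), 'eef_rot': array([-3.14056060e+00, -4.53300516e-05,  3.09828085e-01]), 'force': array([-0.67142979, -0.26851979,  0.0287664 ]), 'moment': array([0.02682026, 0.0037876 , 0.01460115]), 'grip_width': 0.09378456958182234}
```

View pics/top1.png

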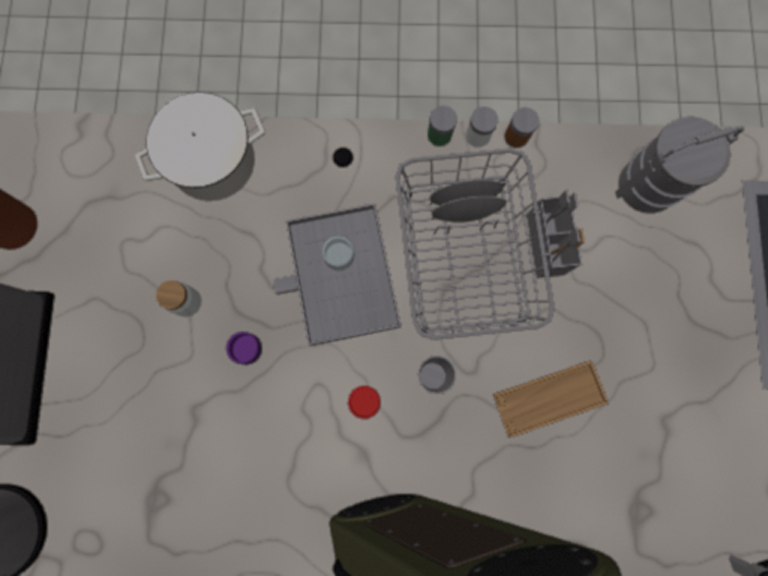

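View pics/side1.png

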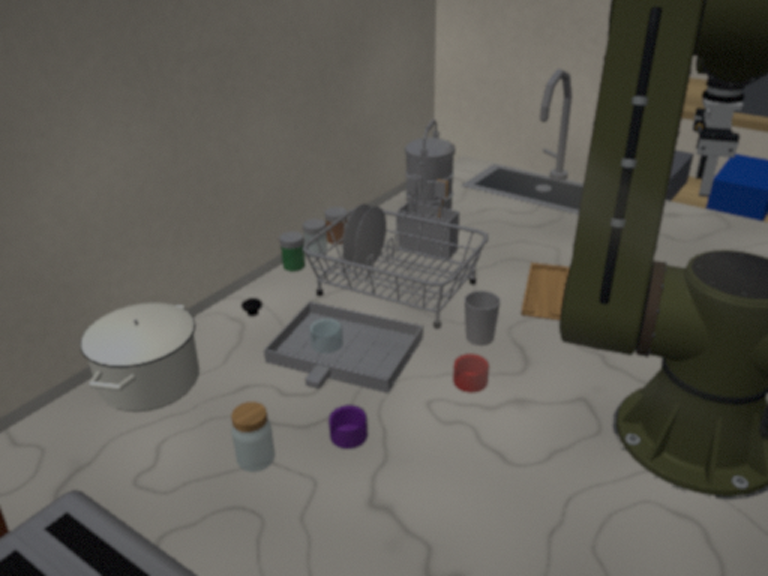

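Top view (768x576): the candidates for the ramekin are the clear glass one in the tray (338,253), a purple one (244,348) and a red one (364,402). Only the clear one in the tray fits the description. The tray spans about (289,222), (375,207), (400,327), (311,344), with its grip at (286,285). The rack is at (475,245). I'll confirm in an enlarged crop.

```bash
python3 - <<'E'
from h import *
a=cv2.imread('pics/top_raw.png'); 
cr=a[90:240,175:375]; cr=cv2.resize(cr,(800,600),interpolation=cv2.INTER_CUBIC); cr=cv2.convertScaleAbs(cr,alpha=1.6,beta=0)
cv2.imwrite('pics/topcrop1.png',cr)
b=cv2.imread('pics/side_raw.png')[125:275,170:370]; cv2.imwrite('pics/sidecrop1.png',cv2.convertScaleAbs(cv2.resize(b,(800,600),interpolation=cv2.INTER_CUBIC),alpha=1.5))
E
```

```text
(no output)
```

View pics/topcrop1.png

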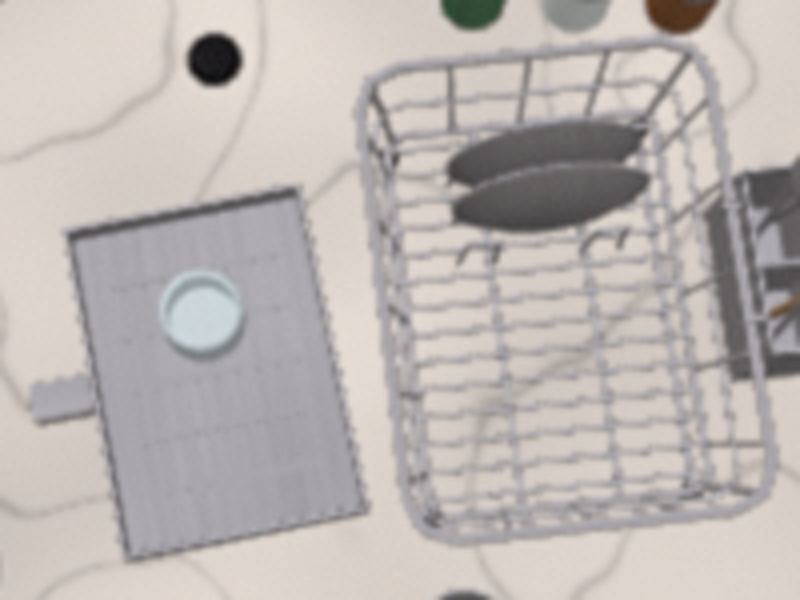

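View pics/sidecrop1.png

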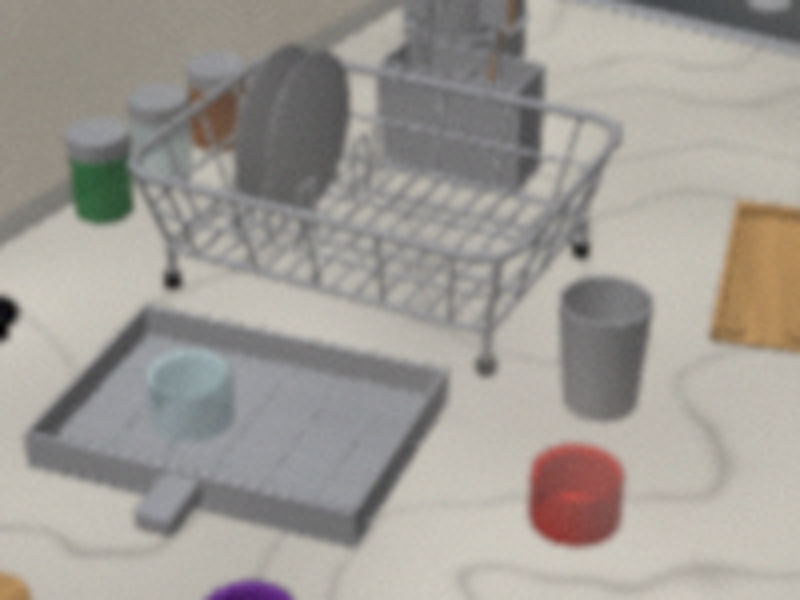

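```bash
cat > fit.py <<'E'
from h import *
from scipy.optimize import least_squares
T=dict(np.load('pics/top.npz'));S=dict(np.load('pics/side.npz'))
tp=lambda p:175+(np.array(p)[...,0:1]+.5)/4-.5
def tr(p,o): p=np.array(p,float); return (p+.5)/4-.5+np.array(o)
t0=(175,90);s0=(170,125)
def place(q,L):
    L=np.array(L,float);c,s=np.cos(q[2]),np.sin(q[2]);return np.c_[q[0]+c*L[:,0]-s*L[:,1],q[1]+s*L[:,0]+c*L[:,1],L[:,2]]
def go(name,f,x0):
    r=least_squares(f,x0,loss='soft_l1'); print(name,np.round(r.x,4),'yaw deg',np.degrees(r.x[2:]),'res',np.round(f(r.x),1)); return r.x
if __name__=='__main__':
    tt=tr([(68,233),(299,188),(368,512),(130,558)],t0); tl=[(-.09,.125,.03),(.09,.125,.03),(.09,-.125,.03),(-.09,-.125,.03)]
    st=tr([(28,438),(150,310),(447,375),(358,517)],s0)
    print([ray(T,p,.03).round(3) for p in tt],[ray(S,p,.03).round(3) for p in st])
    g=tr([(30,385),(35,422)],t0)
    gl=[(-.136,.015,.028),(-.136,-.015,.028)]
    x0=[*np.mean([ray(T,p,.03) for p in tt],0)[:2],-1.4]
    for nm,w in(('tray',(1,1)),('tray top',(1,0)),('tray side',(0,1))):
        go(nm,lambda q:np.r_[w[0]*(proj(T,place(q,tl))-tt).ravel(),w[0]*(proj(T,place(q,gl))-g).ravel(),w[1]*(proj(S,place(q,tl))-st).ravel()],x0)
    # rack: points on the outer outline of the rim, and feet
    ed=[([(362,110),(380,290),(404,490)],(-.126,-.1),(-.126,.1)),([(450,542),(600,532),(730,517)],(-.1,-.169),(.1,-.169)),([(774,460),(748,290),(720,110)],(.126,-.1),(.126,.1)),([(395,68),(540,53),(670,42)],(-.1,.169),(.1,.169))]
    fl=[(-.095,.139,.006),(-.095,-.139,.006),(.095,-.139,.006)];fs=tr([(172,279),(486,366),(581,248)],s0)
    sr=tr([(137,163),(480,258),(620,135)],s0)
    def fr(q,w=(1,1)):
        o=[]
        for pts,a,b in ed:
            A,B=proj(T,place(q,[(*a,.115),(*b,.115)]));n=np.array([-(B-A)[1],(B-A)[0]])/np.linalg.norm(B-A)
            o+=list(w[0]*((tr(pts,t0)-A)@n))
        return np.r_[o,w[1]*(proj(S,place(q,fl))-fs).ravel()]
    r0=[*ray(T,tr((575,300),t0),.1)[:2],-1.45]
    for w in((1,1),(1,0),(0,1)): go('rack',lambda q:fr(q,w),r0)
    a=np.linspace(0,2*np.pi,90)
    def bb(c,q):
        P=np.vstack([np.c_[q[0]+.031*np.cos(a),q[1]+.031*np.sin(a),0*a+z] for z in(.004,.046)]);p=proj(c,P);return np.r_[p.min(0),p.max(0)]
    tb=np.r_[tr((159,270),t0),tr((244,355),t0)];sb=np.r_[tr((148,348),s0),tr((234,438),s0)]
    k0=ray(T,tr((201,312),t0),.03)[:2]
    for w in((1,1),(1,0),(0,1)):
        f=lambda q:np.r_[w[0]*(bb(T,q)-tb),w[1]*(bb(S,q)-sb)]; r=least_squares(f,k0);print('ram',r.x.round(4),f(r.x).round(1))
E
python3 fit.py
```

```text
[array([0.71, 0.24, 0.03]), array([0.749, 0.07 , 0.03 ]), array([0.509, 0.015, 0.03 ]), array([0.472, 0.184, 0.03 ])] [array([0.706, 0.252, 0.03 ]), array([0.743, 0.08 , 0.03 ]), array([0.507, 0.027, 0.03 ]), array([0.468, 0.195, 0.03 ])]
tray [ 0.6108  0.1295 -1.3515] yaw deg [-77.43553145] res [-1.6 -1.1  0.5 -1.2  0.3  0.1 -2.3  1.  -1.3 -0.1 -0.8  0.7 -0.1 -2.2
 -0.  -2.6  2.  -2.2  0.5 -1.2]
tray top [ 0.6108  0.1268 -1.3507] yaw deg [-77.39075541] res [-0.7 -1.   1.3 -1.2  1.3  0.1 -1.3  1.  -0.3 -0.   0.1  0.7  0.  -0.
  0.  -0.   0.  -0.   0.  -0. ]
tray side [ 0.6062  0.1375 -1.3508] yaw deg [-77.39264753] res [-0.   0.  -0.   0.  -0.   0.  -0.   0.  -0.   0.  -0.   0.  -0.9 -0.2
 -0.6 -0.9  1.9 -0.4  0.3  1.1]
rack [ 0.6574 -0.1097 -1.4553] yaw deg [-83.38127524] res [ 1.4  1.2  2.  -0.9  0.1 -0.6 -0.3 -0.5 -0.7  1.8  1.2  1.4  1.2 -0.9
  0.5 -0.5  1.2  0. ]
rack [ 0.6563 -0.1112 -1.4551] yaw deg [-83.37313005] res [ 0.9  0.7  1.5 -1.4 -0.4 -1.1 -0.9 -1.  -1.2  1.4  0.8  0.9  0.  -0.
  0.  -0.   0.  -0. ]
rack [ 0.6587 -0.1051 -1.4404] yaw deg [-82.53089834] res [ 0.   0.   0.  -0.   0.   0.   0.   0.   0.   0.   0.   0.  -0.   0.1
 -0.  -0.2  0.   0.1]
ram [0.6526 0.1396] [-0.6 -1.3  0.2  1.4 -0.4 -1.4  0.6  0.5]
ram [0.6528 0.1389] [-0.4 -1.3  0.4  1.4 -0.  -0.   0.   0. ]
ram [0.6516 0.1412] [-0.  -0.  -0.   0.  -0.5 -1.   0.5  0.9]
```

Crops: the clear ramekin is at (201,312) in the top crop and (190,393) in the side crop, which confirms it as the target. The red one is outside the tray. The two cameras disagree on the tray's y, so I'll check with a projected overlay.

```bash
cat > ov.py <<'E'
from fit import *
def draw(c,img,o,sc,tray,rack,ram):
    def pl(P,col,cl=False):
        p=(proj(c,P)-np.array(o)+.5)*sc-.5; cv2.polylines(img,[np.round(p*8).astype(int)],cl,col,1,cv2.LINE_AA,3)
    for z in(0,.03): pl(place(tray,[(x,y,z) for x,y in((-.09,-.125),(.09,-.125),(.09,.125),(-.09,.125))]),(0,0,255),True)
    pl(place(tray,[(x,y,.028) for x,y in((-.09,-.015),(-.136,-.015),(-.136,.015),(-.09,.015))]),(0,0,255))
    pl(place(rack,[(x,y,.115) for x,y in((-.122,-.165),(.122,-.165),(.122,.165),(-.122,.165))]),(0,160,0),True)
    a=np.linspace(0,6.283,40)
    for x in(-.095,.095):
        for y in(-.139,.139): pl(place(rack,np.c_[x+.008*np.cos(a),y+.008*np.sin(a),0*a]),(0,160,0))
    if ram is not None:
        for z in(.004,.046): pl(np.c_[ram[0]+.031*np.cos(a),ram[1]+.031*np.sin(a),0*a+z],(255,0,0))
E
python3 - <<'E'
from ov import *
im=np.zeros((600,800,3),np.uint8)
A=cv2.imread('pics/topcrop1.png');B=cv2.imread('pics/sidecrop1.png')
q=([.6108,.1278,-1.351],[.657,-.1105,-1.455],[.6526,.1396])
draw(T,A,t0,4,*q);draw(S,B,s0,4,*q)
im[:,:400]=A[:,0:400];im[:,400:]=B[:,0:400]
cv2.imwrite('pics/ov1.png',im)
E
```

```text
(no output)
```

View pics/ov1.png

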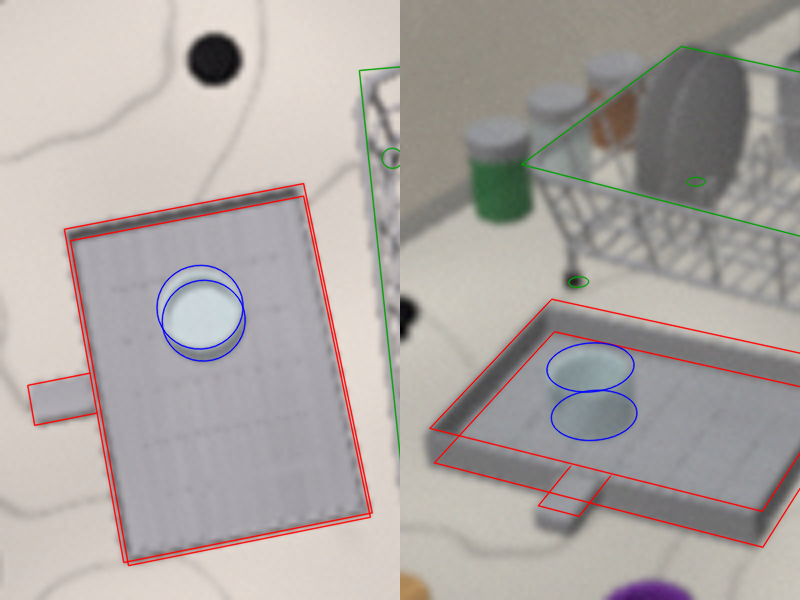

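Overlay: the top-camera fit matches the tray and ramekin well. In the side view everything is shifted by about 2 px, which is a small calibration error. I'll move above the ramekin.

Call:
arm_command(
  increments=[
    {"gripper": 1, "slide": [0.06, 0.082, 0.01], "yaw": 0.18},
    {"gripper": 1, "slide": [0.484, 0.664, 0.01], "yaw": 1.38},
    {"gripper": 1, "slide": [0.484, 0.664, 0.01], "yaw": 1.38},
    {"gripper": 1, "slide": [0.484, 0.664, 0.01], "yaw": 1.38},
    {"gripper": 1, "slide": [0.484, 0.664, 0.01], "yaw": 1.38},
    {"gripper": 1, "slide": [0.484, 0.664, 0.01], "yaw": 1.38},
    {"gripper": 1, "slide": [0.484, 0.664, 0.01], "yaw": 1.38},
    {"gripper": 1, "slide": [0.484, 0.664, 0.01], "yaw": 1.38},
  ],
  grip_force=12,
)

```text
time_s: 1.1
ee_pos: [0.4629, -0.1181, 0.2138]
eef_rot: [3.142, 0.0, 1.694]
force: [0.9, -1.4, 0.7]
grip_width: 0.094
```

Call:
arm_command(
  increments=[
    {"gripper": 1, "slide": [0.189, 0.258, 0], "yaw": 0},
    {"gripper": 1, "slide": [0.189, 0.258, 0], "yaw": 0},
    {"gripper": 1, "slide": [0.189, 0.258, 0], "yaw": 0},
    {"gripper": 1, "slide": [0.189, 0.258, 0], "yaw": 0},
    {"gripper": 1, "slide": [0.189, 0.258, 0], "yaw": 0},
    {"gripper": 1, "slide": [0.189, 0.258, 0], "yaw": 0},
    {"gripper": 1, "slide": [0.189, 0.258, -0.06], "yaw": 0},
    {"gripper": 1, "slide": [0.189, 0.258, -0.114], "yaw": 0},
  ],
)

```text
time_s: 2.1
ee_pos: [0.6505, 0.1373, 0.0981]
eef_rot: [-3.141, 0.0, 1.69]
force: [0.7, 0.2, -0.3]
grip_width: 0.0939
```

```bash
python3 - <<'E'
from h import *
o=readout.get_obs();print(o['ee_pos'],o['eef_rot'],o['force'])
t=cv2.imread if 0 else None
A=shot('top')['color'][:,:,::-1];B=shot('side')['color'][:,:,::-1]
a=cv2.resize(A[110:210,165:265],(400,400),interpolation=cv2.INTER_CUBIC);b=cv2.resize(B[150:250,160:260],(400,400),interpolation=cv2.INTER_CUBIC)
cv2.imwrite('pics/g1.png',cv2.convertScaleAbs(np.hstack([a,b]),alpha=1.5))
E
```

```text
[0.65052039 0.13733899 0.09809175] [-3.14140286e+00  1.72424357e-04  1.68954133e+00] [ 0.72441936  0.16978922 -0.33619267]
```

View pics/g1.png

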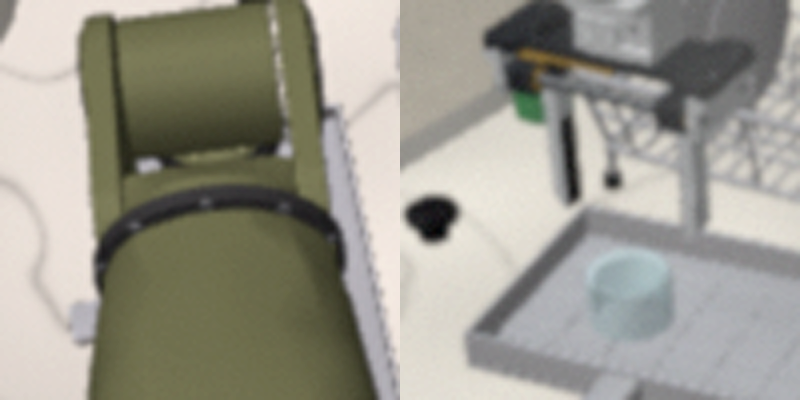

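Side view: the fingers straddle above the ramekin, with tips at about (572,203) and (692,235) and the ramekin at (632,293).

```bash
python3 - <<'E'
from h import *
c=dict(np.load('pics/side.npz'))
for uv in((572,203),(692,235),(632,219)): print(ray(c,(160+(uv[0]-400+.5)/4-.5,150+(uv[1]+.5)/4-.5),.098))
print(readout.get_obs()['ee_pos'], proj(c,[[.6505,.1373,.098]]))
E
```

```text
[0.68540915 0.15839425 0.098     ]
[0.59030358 0.14378104 0.098     ]
[0.63715985 0.15098062 0.098     ]
[0.64788939 0.13679378 0.09375015] [[217.05371819 200.71948152]]
```

Call:
arm_command(
  increments=[
    {"gripper": 1, "slide": [0.001, 0.001, -0.03], "yaw": 0},
    {"gripper": 1, "slide": [0.001, 0.001, -0.06], "yaw": 0},
    {"gripper": 1, "slide": [0.001, 0.001, -0.08], "yaw": 0},
    {"gripper": 1, "slide": [0.001, 0.001, -0.0885], "yaw": 0},
    {"gripper": 1, "slide": [0.001, 0.001, -0.0885], "yaw": 0},
  ],
)

```text
time_s: 2.82
ee_pos: [0.6524, 0.1389, 0.012]
eef_rot: [3.141, -0.0, 1.69]
force: [0.0, -0.6, 0.2]
grip_width: 0.0941
```

Call:
arm_command(
  increments=[
    {"gripper": 0.6, "slide": [0, 0, 0], "yaw": 0},
    {"gripper": 0.6, "slide": [0, 0, 0], "yaw": 0},
    {"gripper": 0.6, "slide": [0, 0, 0], "yaw": 0},
    {"gripper": 0.6, "slide": [0, 0, 0], "yaw": 0},
    {"gripper": 0.6, "slide": [0, 0, 0], "yaw": 0},
    {"gripper": 0.6, "slide": [0, 0, 0], "yaw": 0},
  ],
  grip_force=12,
)

```text
time_s: 3.58
ee_pos: [0.6522, 0.139, 0.0116]
eef_rot: [3.141, -0.0, 1.69]
force: [-0.8, -0.1, 3.6]
grip_width: 0.0621
```

Call:
arm_command(
  increments=[
    {"gripper": 0.6, "slide": [0, 0, 0.0], "yaw": 0},
    {"gripper": 0.6, "slide": [0, 0, 0.005], "yaw": 0},
    {"gripper": 0.6, "slide": [0, 0, 0.02], "yaw": 0},
  ],
)

```text
time_s: 3.95
ee_pos: [0.6514, 0.1389, 0.0309]
eef_rot: [-3.14, 0.0, 1.69]
force: [0.0, 0.7, -1.1]
grip_width: 0.062
```

```bash
python3 - <<'E'
from h import *
o=readout.get_obs();print(o['ee_pos'],o['force'],o['grip_width'])
E
```

```text
[0.65143119 0.13886309 0.03093752] [ 0.00544955  0.7222079  -1.05585627] 0.06200710324845173
```

Call:
arm_command(
  increments=[
    {"gripper": 0.6, "slide": [0, 0, 0.05], "yaw": 0},
    {"gripper": 0.6, "slide": [0, 0, 0.1], "yaw": 0},
    {"gripper": 0.6, "slide": [-0.02, 0, 0.145], "yaw": 0},
    {"gripper": 0.6, "slide": [-0.04, -0.04, 0.155], "yaw": 0},
    {"gripper": 0.6, "slide": [-0.055, -0.09, 0.155], "yaw": 0},
    {"gripper": 0.6, "slide": [-0.0625, -0.145, 0.155], "yaw": 0},
    {"gripper": 0.6, "slide": [-0.0625, -0.2, 0.155], "yaw": 0},
    {"gripper": 0.6, "slide": [-0.0625, -0.252, 0.155], "yaw": 0},
  ],
)

```text
time_s: 4.95
ee_pos: [0.5892, -0.1148, 0.1875]
eef_rot: [3.141, 0.0, 1.69]
force: [0.1, 1.2, -1.8]
grip_width: 0.062
```

Call:
arm_command(
  increments=[
    {"gripper": 0.6, "slide": [0, 0, 0], "yaw": 0},
    {"gripper": 0.6, "slide": [0, 0, -0.05], "yaw": 0},
    {"gripper": 0.6, "slide": [0, 0, -0.09], "yaw": 0},
    {"gripper": 0.6, "slide": [0, 0, -0.115], "yaw": 0},
    {"gripper": 0.6, "slide": [0, 0, -0.123], "yaw": 0},
    {"gripper": 0.6, "slide": [0, 0, -0.123], "yaw": 0},
  ],
)

```text
time_s: 5.7
ee_pos: [0.5898, -0.1126, 0.064]
eef_rot: [3.141, 0.0, 1.69]
force: [0.3, 0.6, -1.6]
grip_width: 0.0619
```

```bash
python3 - <<'E'
from h import *
o=readout.get_obs();print(o['ee_pos'],o['force'],o['grip_width'])
B=shot('side')['color'][:,:,::-1]
cv2.imwrite('pics/p1.png',cv2.convertScaleAbs(cv2.resize(B[125:275,200:400],(800,600),interpolation=cv2.INTER_CUBIC),alpha=1.5))
E
```

```text
[ 0.58984144 -0.11260411  0.0640223 ] [ 0.29903131  0.62983116 -1.57397423] 0.06191351560875165
```

View pics/p1.png

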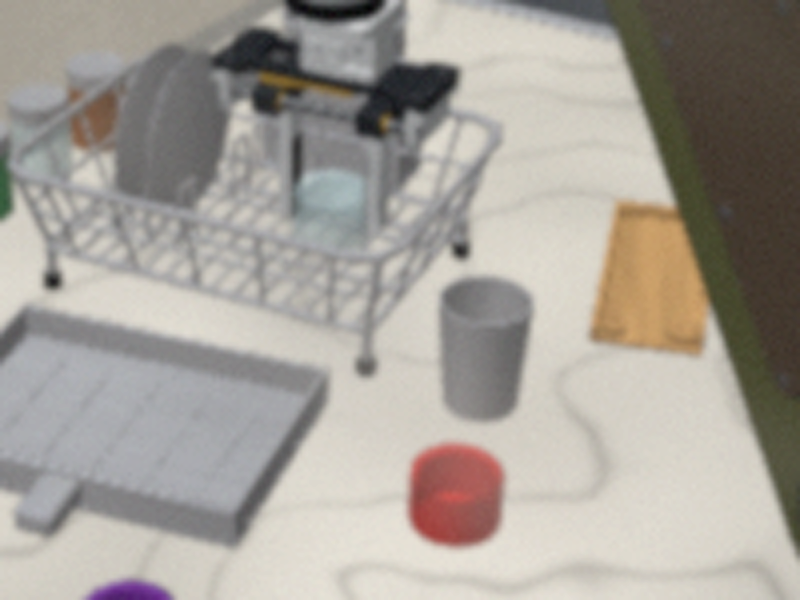

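Picture: the ramekin is held at (335,210) above the free part of the floor, clear of the plates and the rim. I'll lower it slowly.

Call:
arm_command(
  increments=[
    {"gripper": 0.6, "slide": [0, 0, -0.004], "yaw": 0},
    {"gripper": 0.6, "slide": [0, 0, -0.007], "yaw": 0},
    {"gripper": 0.6, "slide": [0, 0, -0.009], "yaw": 0},
    {"gripper": 0.6, "slide": [0, 0, -0.0105], "yaw": 0},
    {"gripper": 0.6, "slide": [0, 0, -0.0115], "yaw": 0},
    {"gripper": 0.6, "slide": [0, 0, -0.0115], "yaw": 0},
  ],
)

```text
time_s: 6.5
ee_pos: [0.5895, -0.113, 0.0518]
eef_rot: [-3.142, -0.0, 1.69]
force: [-0.2, -0.4, -2.2]
grip_width: 0.0622
```

Call:
arm_command(
  increments=[
    {"gripper": 0.6, "slide": [0, 0, -0.0005], "yaw": 0},
    {"gripper": 0.6, "slide": [0, 0, -0.001], "yaw": 0},
  ],
)

```text
time_s: 6.75
ee_pos: [0.5897, -0.1131, 0.0513]
eef_rot: [3.141, 0.0, 1.69]
force: [-2.9, 1.6, 7.4]
grip_width: 0.0623
```

Call:
arm_command(
  increments=[
    {"gripper": 0.6, "slide": [0, 0, 0], "yaw": 0},
  ],
)

```text
time_s: 6.88
ee_pos: [0.5897, -0.1131, 0.0514]
eef_rot: [3.141, 0.0, 1.69]
force: [-1.9, -0.4, 4.6]
grip_width: 0.0617
```

Contact is gentle at about 5 N. I'll release and lift.

Call:
arm_command(
  increments=[
    {"gripper": 0.7, "slide": [0, 0, 0], "yaw": 0},
    {"gripper": 0.85, "slide": [0, 0, 0], "yaw": 0},
    {"gripper": 0.85, "slide": [0, 0, 0], "yaw": 0},
    {"gripper": 0.85, "slide": [0, 0, 0.02], "yaw": 0},
    {"gripper": 0.85, "slide": [0, 0, 0.05], "yaw": 0},
    {"gripper": 0.85, "slide": [0, 0, 0.09], "yaw": 0},
    {"gripper": 0.85, "slide": [0, 0, 0.13], "yaw": 0},
  ],
)

```text
time_s: 7.75
ee_pos: [0.5894, -0.113, 0.182]
eef_rot: [-3.141, -0.0, 1.69]
force: [-0.5, -1.2, -0.5]
grip_width: 0.0797
```

Call:
arm_command(
  increments=[
    {"gripper": 0.85, "slide": [-0.0065, 0.055, 0], "yaw": 0.05},
    {"gripper": 0.85, "slide": [-0.0065, 0.115, 0], "yaw": 0.1},
    {"gripper": 0.85, "slide": [-0.0065, 0.175, 0], "yaw": 0.1},
    {"gripper": 0.85, "slide": [-0.0065, 0.235, 0], "yaw": 0.1},
    {"gripper": 0.85, "slide": [-0.0065, 0.295, 0], "yaw": 0.1},
    {"gripper": 0.85, "slide": [-0.0065, 0.345, 0], "yaw": 0.1},
    {"gripper": 0.85, "slide": [-0.0065, 0.365, -0.05], "yaw": 0.1},
    {"gripper": 0.85, "slide": [-0.0065, 0.365, -0.1], "yaw": 0.1},
  ],
)

```text
time_s: 8.75
ee_pos: [0.5827, 0.2537, 0.0795]
eef_rot: [3.141, -0.0, 1.792]
force: [1.9, -0.4, -0.4]
grip_width: 0.0799
```

Call:
arm_command(
  increments=[
    {"gripper": 0.85, "slide": [0, 0, -0.03], "yaw": 0},
    {"gripper": 0.85, "slide": [0, 0, -0.06], "yaw": 0},
    {"gripper": 0.85, "slide": [0, 0, -0.072], "yaw": 0},
    {"gripper": 0.85, "slide": [0, 0, -0.072], "yaw": 0},
  ],
)

```text
time_s: 9.25
ee_pos: [0.583, 0.2519, 0.0087]
eef_rot: [-3.141, 0.0, 1.79]
force: [-0.4, -0.4, -0.1]
grip_width: 0.08
```

```bash
python3 - <<'E'
from h import *
o=readout.get_obs();print(o['ee_pos'],o['force'],o['grip_width'])
c=shot('side');B=c['color'][:,:,::-1]
cv2.imwrite('pics/p2.png',cv2.convertScaleAbs(cv2.resize(B[125:275,150:350],(800,600),interpolation=cv2.INTER_CUBIC),alpha=1.5))
E
```

```text
[0.5829609  0.25192675 0.00865732] [-0.41780373 -0.37853058 -0.05209664] 0.0799805388559224
```

View pics/p2.png

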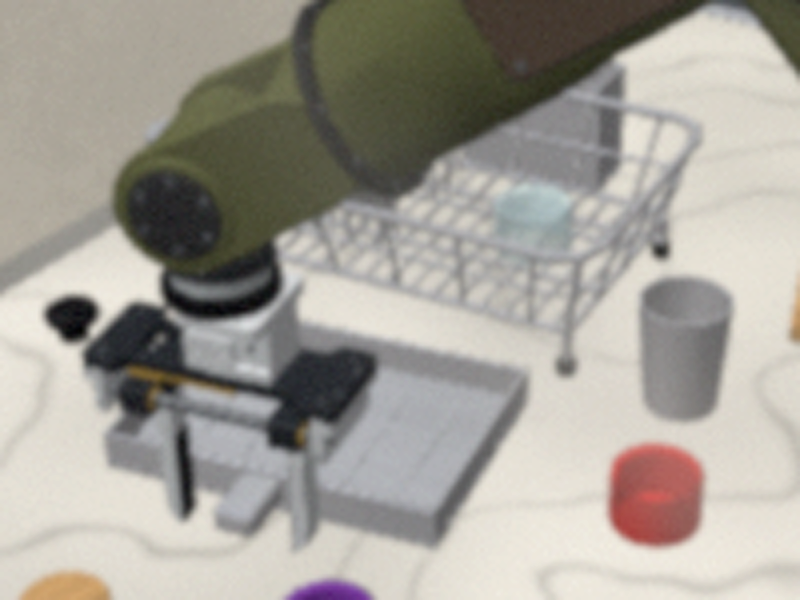

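The ramekin stands upright in the rack at (533,220). The grip bar at (250,505) lies between the fingers. I'll close on it.

Call:
arm_command(
  increments=[
    {"gripper": 0.25, "slide": [0, 0, 0.002], "yaw": 0},
    {"gripper": 0.25, "slide": [0, 0, 0.002], "yaw": 0},
    {"gripper": 0.25, "slide": [0, 0, 0.002], "yaw": 0},
    {"gripper": 0.25, "slide": [0, 0, 0.002], "yaw": 0},
    {"gripper": 0.25, "slide": [0, 0, 0.002], "yaw": 0},
    {"gripper": 0.25, "slide": [0, 0, 0.002], "yaw": 0},
    {"gripper": 0.25, "slide": [0, 0, 0.002], "yaw": 0},
    {"gripper": 0.25, "slide": [0, 0, 0.002], "yaw": 0},
  ],
  grip_force=25,
)

```text
time_s: 10.3
ee_pos: [0.5831, 0.252, 0.0108]
eef_rot: [3.141, 0.0, 1.79]
force: [1.0, 1.6, -0.1]
grip_width: 0.0298
```

Call:
arm_command(
  increments=[
    {"gripper": 0.25, "slide": [0.006, -0.004, 0], "yaw": -0.017},
    {"gripper": 0.25, "slide": [0.012, -0.008, 0], "yaw": -0.035},
    {"gripper": 0.25, "slide": [0.018, -0.012, 0], "yaw": -0.052},
    {"gripper": 0.25, "slide": [0.024, -0.016, 0], "yaw": -0.07},
    {"gripper": 0.25, "slide": [0.03, -0.02, 0], "yaw": -0.088},
    {"gripper": 0.25, "slide": [0.034, -0.022, 0], "yaw": -0.104},
    {"gripper": 0.25, "slide": [0.034, -0.022, 0], "yaw": -0.104},
    {"gripper": 0.25, "slide": [0.034, -0.022, 0], "yaw": -0.104},
  ],
)

```text
time_s: 11.3
ee_pos: [0.6173, 0.2295, 0.0108]
eef_rot: [3.141, 0.001, 1.686]
force: [1.7, -1.9, 0.1]
grip_width: 0.0297
```

```bash
python3 - <<'E'
from ov import *
o=readout.get_obs();print(o['ee_pos'],o['eef_rot'],o['force'],o['grip_width'])
T=shot('top');A=cv2.resize(T['color'][:,:,::-1][90:240,175:375],(800,600),interpolation=cv2.INTER_CUBIC);A=cv2.convertScaleAbs(A,alpha=1.6)
p=o['ee_pos'];y=o['eef_rot'][2]-np.pi
tray=[p[0]+.128*np.cos(y),p[1]+.128*np.sin(y),y];print(tray)
draw(T,A,t0,4,tray,[.6565,-.111,-1.455],None)
cv2.imwrite('pics/p3.png',A)
E
```

```text
[0.61730614 0.22952726 0.01083596] [3.14108395e+00 6.29610861e-04 1.68585779e+00] [ 1.67228649 -1.9478873   0.14847486] 0.029747327943020634
[np.float64(0.632001534482264), np.float64(0.10237363265764166), np.float64(-1.455734860471645)]
```

View pics/p3.png

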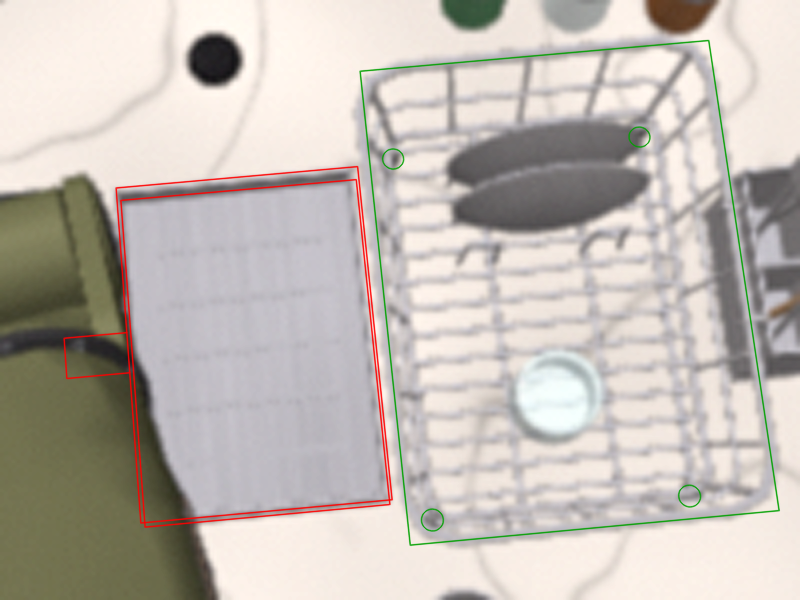

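The overlay matches: the tray is square to the rack, and the drawn feet at (432,519) and (393,158) coincide with the visible ones. I'll slide it in partway, stopping before the gripper's body reaches the rim.

Call:
arm_command(
  increments=[
    {"gripper": 0.25, "slide": [0.001, -0.01, 0], "yaw": 0},
    {"gripper": 0.25, "slide": [0.0025, -0.022, 0], "yaw": 0},
    {"gripper": 0.25, "slide": [0.0041, -0.035, 0], "yaw": 0},
    {"gripper": 0.25, "slide": [0.0056, -0.048, 0], "yaw": 0},
    {"gripper": 0.25, "slide": [0.0071, -0.061, 0], "yaw": 0},
    {"gripper": 0.25, "slide": [0.0086, -0.074, 0], "yaw": 0},
    {"gripper": 0.25, "slide": [0.0097, -0.083, 0], "yaw": 0},
    {"gripper": 0.25, "slide": [0.0097, -0.083, 0], "yaw": 0},
  ],
)

```text
time_s: 12.35
ee_pos: [0.627, 0.1456, 0.0108]
eef_rot: [-3.142, 0.001, 1.685]
force: [0.1, -3.6, 1.1]
grip_width: 0.0299
```

Call:
arm_command(
  increments=[
    {"gripper": 0.25, "slide": [0.001, -0.01, 0], "yaw": 0},
    {"gripper": 0.25, "slide": [0.0025, -0.022, 0], "yaw": 0},
    {"gripper": 0.25, "slide": [0.0041, -0.035, 0], "yaw": 0},
    {"gripper": 0.25, "slide": [0.0056, -0.048, 0], "yaw": 0},
    {"gripper": 0.25, "slide": [0.0071, -0.061, 0], "yaw": 0},
    {"gripper": 0.25, "slide": [0.0086, -0.074, 0], "yaw": 0},
    {"gripper": 0.25, "slide": [0.0097, -0.083, 0], "yaw": 0},
    {"gripper": 0.25, "slide": [0.0097, -0.083, 0], "yaw": 0},
  ],
)

```text
time_s: 13.35
ee_pos: [0.6366, 0.0626, 0.0108]
eef_rot: [3.142, 0.001, 1.685]
force: [-0.2, -3.2, 1.8]
grip_width: 0.0299
```

Call:
arm_command(
  increments=[
    {"gripper": 0.45, "slide": [0, 0, 0], "yaw": 0},
    {"gripper": 0.45, "slide": [0, 0, 0], "yaw": 0},
    {"gripper": 0.45, "slide": [0, 0, 0.0137], "yaw": 0},
    {"gripper": 0.45, "slide": [0, 0, 0.0137], "yaw": 0},
    {"gripper": 0.25, "slide": [0, 0, 0.0137], "yaw": 0},
    {"gripper": 0.25, "slide": [0, 0, 0.0137], "yaw": 0},
    {"gripper": 0.25, "slide": [0, 0, 0.0137], "yaw": 0},
    {"gripper": 0.25, "slide": [0, 0, 0.0137], "yaw": 0},
  ],
  grip_force=20,
)

```text
time_s: 14.35
ee_pos: [0.6364, 0.064, 0.0244]
eef_rot: [-3.141, -0.0, 1.686]
force: [-0.6, 0.5, 0.5]
grip_width: 0.0292
```

Call:
arm_command(
  increments=[
    {"gripper": 0.25, "slide": [0.0007, -0.006, 0], "yaw": 0},
    {"gripper": 0.25, "slide": [0.0014, -0.012, 0], "yaw": 0},
    {"gripper": 0.25, "slide": [0.0021, -0.018, 0], "yaw": 0},
    {"gripper": 0.25, "slide": [0.0027, -0.023, 0], "yaw": 0},
    {"gripper": 0.25, "slide": [0.0031, -0.027, 0], "yaw": 0},
    {"gripper": 0.25, "slide": [0.0031, -0.027, 0], "yaw": 0},
  ],
)

```text
time_s: 15.1
ee_pos: [0.6396, 0.0362, 0.0244]
eef_rot: [-3.141, 0.001, 1.685]
force: [0.5, -1.6, -1.1]
grip_width: 0.0295
```

Call:
arm_command(
  increments=[
    {"gripper": 0.5, "slide": [0, 0, 0], "yaw": 0},
    {"gripper": 0.5, "slide": [0, 0, 0], "yaw": 0},
    {"gripper": 0.5, "slide": [-0.0021, 0.018, 0], "yaw": 0},
    {"gripper": 0.5, "slide": [-0.0042, 0.036, 0], "yaw": 0},
    {"gripper": 0, "slide": [-0.0042, 0.036, 0], "yaw": 0},
    {"gripper": 0, "slide": [-0.0042, 0.036, 0], "yaw": 0},
    {"gripper": 0, "slide": [-0.0042, 0.036, 0], "yaw": 0},
    {"gripper": 0, "slide": [-0.0042, 0.036, 0], "yaw": 0},
  ],
)

```text
time_s: 16.1
ee_pos: [0.6354, 0.0726, 0.0245]
eef_rot: [-3.142, 0.0, 1.685]
force: [0.3, -0.7, -0.7]
grip_width: 0.01
```

Call:
arm_command(
  increments=[
    {"gripper": 0, "slide": [0.0006, -0.005, 0], "yaw": 0},
    {"gripper": 0, "slide": [0.0012, -0.01, 0], "yaw": 0},
    {"gripper": 0, "slide": [0.0018, -0.015, 0], "yaw": 0},
    {"gripper": 0, "slide": [0.0023, -0.02, 0], "yaw": 0},
    {"gripper": 0, "slide": [0.0028, -0.024, 0], "yaw": 0},
    {"gripper": 0, "slide": [0.0033, -0.028, 0], "yaw": 0},
  ],
)

```text
time_s: 16.85
ee_pos: [0.6386, 0.045, 0.0245]
eef_rot: [-3.141, -0.0, 1.686]
force: [-0.8, 2.4, -0.1]
grip_width: 0.0006
```

Call:
arm_command(
  increments=[
    {"gripper": 0, "slide": [0.0003, -0.003, 0], "yaw": 0},
    {"gripper": 0, "slide": [0.0007, -0.006, 0], "yaw": 0},
    {"gripper": 0, "slide": [0.001, -0.009, 0], "yaw": 0},
  ],
)

```text
time_s: 17.23
ee_pos: [0.6397, 0.0358, 0.0245]
eef_rot: [-3.142, -0.0, 1.686]
force: [0.6, 2.5, 0.4]
grip_width: 0.0005
```

Call:
arm_command(
  increments=[
    {"gripper": 0, "slide": [0.0001, -0.001, 0], "yaw": 0},
    {"gripper": 0, "slide": [0.0002, -0.002, 0], "yaw": 0},
  ],
)

```text
time_s: 17.48
ee_pos: [0.6395, 0.0348, 0.0245]
eef_rot: [-3.141, -0.001, 1.686]
force: [-4.4, 10.4, 1.7]
grip_width: 0.0008
```

Call:
arm_command(
  increments=[
    {"gripper": 0, "slide": [0.0001, -0.0008, 0], "yaw": 0},
    {"gripper": 0, "slide": [0.0001, -0.0008, 0], "yaw": 0},
  ],
)

```text
time_s: 17.73
ee_pos: [0.6394, 0.0346, 0.0244]
eef_rot: [-3.14, -0.002, 1.686]
force: [-4.3, 12.0, 3.7]
grip_width: 0.0004
```

```bash
python3 - <<'E'
from ov import *
o=readout.get_obs();print(o['ee_pos'],o['eef_rot'],o['force'],o['moment'])
T=shot('top');A=cv2.resize(T['color'][:,:,::-1][90:240,175:375],(800,600),interpolation=cv2.INTER_CUBIC);A=cv2.convertScaleAbs(A,alpha=1.6)
cv2.imwrite('pics/p4clean.png',A)
R=[.6565,-.111,-1.455]
draw(T,A,t0,4,R,R,None)
B=shot('side')['color'][:,:,::-1];B=cv2.convertScaleAbs(cv2.resize(B[150:250,225:325],(600,600),interpolation=cv2.INTER_CUBIC),alpha=1.5)
cv2.imwrite('pics/p4s.png',B);cv2.imwrite('pics/p4.png',A)
E
```

```text
[0.63935385 0.03464571 0.02443343] [-3.14032763e+00 -2.12819263e-03  1.68620990e+00] [-4.27988946 12.03253805  3.69615287] [2.31322791 0.80846205 0.00818632]
```

View pics/p4.png

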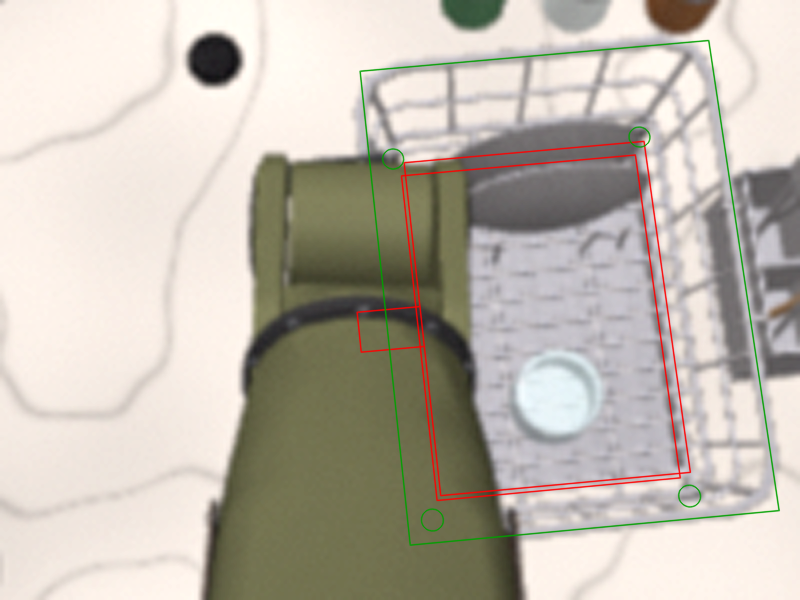

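The force rose to 12 N close to the expected home position, and the leading edge (665,300) lies close to the predicted one. I'll back off and check with a clear view.

Call:
arm_command(
  increments=[
    {"gripper": 0, "slide": [-0.0012, 0.01, 0], "yaw": 0},
    {"gripper": 0, "slide": [-0.0035, 0.03, 0], "yaw": 0},
    {"gripper": 0, "slide": [-0.007, 0.06, 0], "yaw": 0},
    {"gripper": 0, "slide": [-0.014, 0.1, 0.05], "yaw": 0},
    {"gripper": 0, "slide": [-0.014, 0.12, 0.1], "yaw": 0},
    {"gripper": 0, "slide": [-0.06, 0.14, 0.15], "yaw": 0},
    {"gripper": 0, "slide": [-0.12, 0.14, 0.17], "yaw": 0},
    {"gripper": 0, "slide": [-0.18, 0.14, 0.17], "yaw": 0},
  ],
)

```text
time_s: 18.82
ee_pos: [0.4634, 0.1741, 0.1958]
eef_rot: [3.138, -0.0, 1.686]
force: [-0.4, -0.8, 0.5]
grip_width: 0.0002
```

```bash
python3 - <<'E'
from ov import *
o=readout.get_obs();print(o['ee_pos'],o['force'])
R=[.6565,-.111,-1.455]
T=shot('top');A=cv2.resize(T['color'][:,:,::-1][115:228,250:363],(600,600),interpolation=cv2.INTER_CUBIC);A=cv2.convertScaleAbs(A,alpha=1.6)
B=shot('side')['color'][:,:,::-1];B=cv2.convertScaleAbs(cv2.resize(B[125:237,190:340],(800,600),interpolation=cv2.INTER_CUBIC),alpha=1.5)
draw(T,A,(250,115),600/113,R,R,None)
cv2.imwrite('pics/p5.png',A);cv2.imwrite('pics/p5s.png',B)
E
```

```text
[0.4634172  0.17410651 0.19581216] [-0.412523   -0.75806214  0.4525895 ]
```

View pics/p5.png

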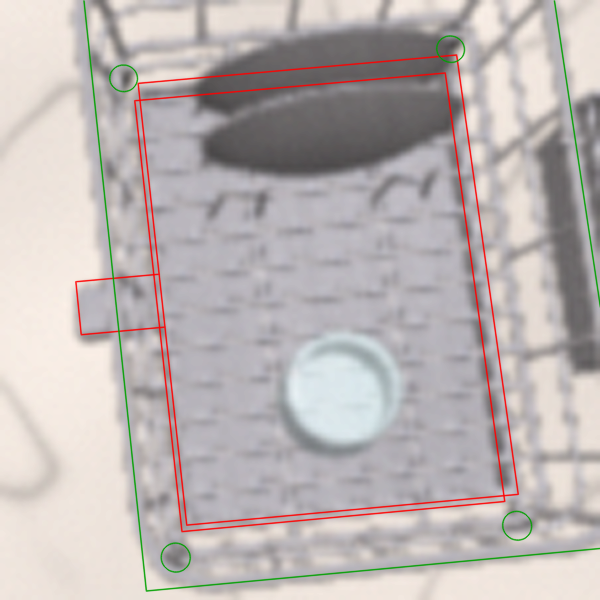

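Picture: the tray's edges, its grip (80,305) and the ramekin (342,390) agree with the predicted home pose within 1–2 mm, and the tray looks square. To check that the 12 N came from the tray and not from the fingers on the rim, I'll repeat the approach with the tips just above the grip.

Call:
arm_command(
  increments=[
    {"gripper": 0, "slide": [0.06, 0, 0], "yaw": 0},
    {"gripper": 0, "slide": [0.12, 0, -0.02], "yaw": 0},
    {"gripper": 0, "slide": [0.166, 0, -0.07], "yaw": 0},
    {"gripper": 0, "slide": [0.166, 0, -0.12], "yaw": 0},
    {"gripper": 0, "slide": [0.166, -0.02, -0.1625], "yaw": 0},
    {"gripper": 0, "slide": [0.171, -0.06, -0.1625], "yaw": 0},
    {"gripper": 0, "slide": [0.1755, -0.1, -0.1625], "yaw": 0},
    {"gripper": 0, "slide": [0.1755, -0.1, -0.1625], "yaw": 0},
  ],
)

```text
time_s: 19.92
ee_pos: [0.6408, 0.0713, 0.0315]
eef_rot: [-3.142, 0.0, 1.683]
force: [-0.3, 0.4, 0.0]
grip_width: 0.0005
```

Call:
arm_command(
  increments=[
    {"gripper": 0, "slide": [0.0011, -0.01, 0], "yaw": 0},
    {"gripper": 0, "slide": [0.0023, -0.02, 0], "yaw": 0},
    {"gripper": 0, "slide": [0.0035, -0.03, 0], "yaw": 0},
    {"gripper": 0, "slide": [0.0041, -0.036, 0], "yaw": 0},
    {"gripper": 0, "slide": [0.0046, -0.0405, 0], "yaw": 0},
    {"gripper": 0, "slide": [0.0046, -0.0405, 0], "yaw": 0},
  ],
)

```text
time_s: 20.68
ee_pos: [0.6449, 0.0324, 0.0318]
eef_rot: [-3.142, -0.0, 1.685]
force: [-0.3, 0.1, -0.9]
grip_width: 0.0002
```

No contact there, so the earlier force was the tray against the stop. One last firm push confirms it.

Call:
arm_command(
  increments=[
    {"gripper": 0, "slide": [-0.003, 0.012, 0], "yaw": 0},
    {"gripper": 0, "slide": [-0.006, 0.024, 0], "yaw": 0},
    {"gripper": 0, "slide": [-0.006, 0.024, -0.0073], "yaw": 0},
    {"gripper": 0, "slide": [-0.006, 0.024, -0.0073], "yaw": 0},
    {"gripper": 0, "slide": [-0.0055, 0.014, -0.0073], "yaw": 0},
    {"gripper": 0, "slide": [-0.005, 0.007, -0.0073], "yaw": 0},
    {"gripper": 0, "slide": [-0.005, 0.003, -0.0073], "yaw": 0},
  ],
)

```text
time_s: 21.55
ee_pos: [0.64, 0.0348, 0.0246]
eef_rot: [3.142, -0.0, 1.685]
force: [-3.3, 9.0, 1.1]
grip_width: 0.0002
```

Call:
arm_command(
  increments=[
    {"gripper": 0, "slide": [0.0001, -0.001, 0], "yaw": 0},
    {"gripper": 0, "slide": [0.0002, -0.002, 0], "yaw": 0},
    {"gripper": 0, "slide": [0.0003, -0.003, 0], "yaw": 0},
  ],
)

```text
time_s: 21.92
ee_pos: [0.6398, 0.0343, 0.0245]
eef_rot: [-3.141, -0.003, 1.686]
force: [-4.2, 15.2, 3.3]
grip_width: 0.0005
```

Call:
arm_command(
  increments=[
    {"gripper": 0, "slide": [-0.0012, 0.01, 0], "yaw": 0},
    {"gripper": 0, "slide": [-0.0035, 0.03, 0], "yaw": 0},
    {"gripper": 0, "slide": [-0.007, 0.06, 0], "yaw": 0},
    {"gripper": 0, "slide": [-0.014, 0.1, 0.05], "yaw": 0},
    {"gripper": 0, "slide": [-0.014, 0.12, 0.1], "yaw": 0},
    {"gripper": 0, "slide": [-0.06, 0.14, 0.15], "yaw": 0},
    {"gripper": 0, "slide": [-0.12, 0.14, 0.17], "yaw": 0},
    {"gripper": 0, "slide": [-0.18, 0.14, 0.17], "yaw": 0},
  ],
)

```text
time_s: 22.92
ee_pos: [0.4637, 0.1737, 0.1958]
eef_rot: [3.138, -0.0, 1.687]
force: [-0.1, 0.4, 0.0]
grip_width: 0.0007
```

```bash
python3 - <<'E'
from h import *
T=shot('top')['color'][:,:,::-1];B=shot('side')['color'][:,:,::-1]
a=cv2.resize(T[90:270,140:420],(700,300*3//2),interpolation=cv2.INTER_CUBIC)[:,:]
b=cv2.resize(B[120:340,100:400],(410,300),interpolation=cv2.INTER_CUBIC)
a=cv2.resize(T[90:270,140:420],(390,251),interpolation=cv2.INTER_CUBIC)
im=np.zeros((600,800,3),np.uint8)
im[:300,:400]=cv2.resize(T[90:270,160:400],(400,300),interpolation=cv2.INTER_CUBIC)
im[:300,400:]=cv2.resize(B[120:300,130:370],(400,300),interpolation=cv2.INTER_CUBIC)
s=cv2.resize(B[125:237,190:340],(400,300),interpolation=cv2.INTER_CUBIC);im[300:,400:]=s
im[300:,:400]=cv2.resize(T[115:229,225:377],(400,300),interpolation=cv2.INTER_CUBIC)
cv2.imwrite('pics/end.png',cv2.convertScaleAbs(im,alpha=1.5))
E
```

```text
(no output)
```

View pics/end.png

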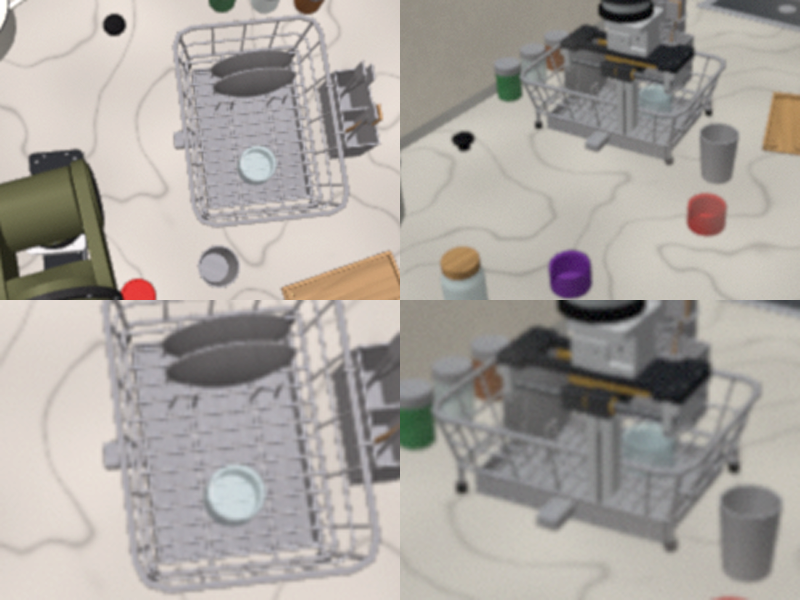

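The tray is centred between the feet and square under the rack, with the grip at (180,138) in the upper left picture. The ramekin stands on the wire floor at (257,163), and the knob, tumbler and look-alikes have not moved. I'll hand in.

```bash
python3 -c "
from station import job;print(job.hand_in())"
```

```text
the job is handed in; nothing more can be done
None
```

The glass ramekin now stands mouth down on the wire floor of the rack, set down with a peak force of about 7 N. The drip tray is under the rack against the back stop. I handed the job in after about 23 s, with no verdict reported.

I slid the tray in by its grip, squared to the rack. For the last 20 mm I pushed it with the closed fingertips, keeping the gripper's body just above the rim.

**Last checks:**
- **Tray home:** A second push reached 15 N and stopped at the same place as the first, within 0.5 mm. A pass with the tips just above the grip met nothing, so the force came from the tray and not the rim.
- **Tray position:** The top picture taken after the first push matched the predicted home pose within about 1–2 mm. The final pictures show the tray square and centred between the feet.
- **Everything else:** The ramekin is upright. The knob, tumbler, purple and red look-alikes, and the visible parts of the salt jar and spoon rest show no sign of having moved.

**Disagreement:** The side camera placed things about 5–10 mm off in y from the top camera and the arm. I relied on the top camera and the contact forces instead.

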